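# Third hand at the sprung stop

### The arm

A 6-joint arm with a two-finger parallel gripper is mounted at the origin on the work surface. World frame = base frame: x ahead of the robot, y to its left, z up, the work surface at z = 0. Lengths are in m, angles in rad, forces in N, time in s.
With the tool pointing down it reaches from about 0.4 to 0.825 m from the base axis. Payload 7 kg.
Tool frame: the origin (TCP) lies at the very end of the fingers, on their centre line; the grasp point (between the pads) lies 19 mm behind it; z points along the fingers, y is the line along which they close (so a half turn about z gives the same grasp; the last joint's range is limited). The gripper opens to 85 mm and grips with 20 to 120 N. Pads are 22 mm wide; open, the fingers measure 114 mm over their backs; the gripper's body (76 mm by 85 mm) begins 54 mm behind the grasp point. The pads swing forward as they close: fully open they stand 13 mm farther back than shut.
Start: joints at [1.524, 0.359, 0.012, 0, -1.224, -0.288], TCP at [0.222, 0.637, 0.231] pointing down, gripper open.
Joint ranges: [-3.07, 3.07], [-1.43, 2.12], [-1.02, 1.25], [-3.03, 1.67], [-3.05, -0], [-3.03, 3.03]. Speed limits (rad/s): [2.39, 2.39, 3.01, 3.14, 3.14, 3.14].

### API

Orientations are given as [roll, pitch, yaw] about the fixed x, y, z axes, in that order (R = Rz(yaw) Ry(pitch) Rx(roll)).
In Python, from bench import env gives the robot as it stands.
- The arm moves only by the tool servo_tool, never from a script. Its arguments are lists of equal length, an entry for each row: "hand": the closure, from 0 (fully open) to 1 (shut); "translation": the shift along the world's x, y, z in cm, a list of three; "yaw": the turn about the world's z in rad. A call has 1 to 10 rows; each row shifts and turns the commanded pose from where the row before left it; what a row does not reach is not made up. A row lasts 1/8 s, in which the tool goes at most 62.5 mm and 10.7 degrees, less where a joint would pass 70% of its speed; a pose out of reach is approached as far as the arm can. A call is refused whole if a number of a shift passes 6.25 or a number of a turn 0.188, either way. A call with a gripper value outside its range is refused whole. The fingers move at their own pace and stop on an object; "squeeze" is the grip in N (left out, the last holds). Time passes only in rows, so rows that do not move let the fingers close. It gives the time, the measured TCP pose, the force, the opening and the grip force at its end, in the units of the state.
- env.sense(): the state, without advancing time (a new reading comes with each control period).
- env.snapshot(name): name is "scene" or "top"; returns a dict with "image" (400x640x3 uint8, red, green, blue), "range_z" (400x640 float32, m along the optical axis (not along the pixel's ray), 0 where there is no reading), "camera_matrix" (3x3 intrinsics, pixels), "R" (3x3) and "t" (3): a world point X has camera coordinates R X + t. Camera axes: x right, y down, z forward; pixel columns grow to the right and rows downward; lengths in m; the calibration is good to about 2 mm. A picture is of the moment at which its call begins.
- env.finish_job(): hands the job in; it is judged then, once.
The state is a dict: "t": time; "q": joint angles; "qvel": joint speeds; "joint_torque": joint torques, N m; "ee_pos": TCP position; "eef_rot": TCP orientation; "force": force on the tool from outside, world axes, zero at the start; "ft_torque": the same for the moment, N m; "finger_gap": opening from 0.0 (shut) to 1.0 (fully open); "finger_force": force on a finger pad.
Only numpy, scipy, OpenCV 4.12 (cv2) and the standard library are available. Lean on these libraries where they do the work, as an engineer would, in place of code of your own. Each camera call takes 0.05 s, during which the arm holds its last target. There are 200 camera calls.

### The job

Take the yellow-handled scraper block and with it sweep all four metal chips off the fixture's plate into its blue trough, keeping the gripper's fingers off the sharp chips, then stand the scraper back upright on the bench, clear of the fixture. Next lay the flanged housing flat on the plate and push it forward, a long side of its flange square against the middle of the orange sprung stop, until the pointer is well inside the green band (never in the red). Finish while still holding and pressing it there, steady and flat, so that I can bolt it down; leave the other things on the bench where they are.

Things in the scene. Friction and masses are not known exactly. Their poses are not given: they have to be found in the camera images.
- fixture: Fixed fixture, any position and yaw. Origin: centre of the steel plate's underside on the bench, z up. Plate 200 x 200 mm, no rims, top at z = 25 mm; chips lie within x -70 to 15, y -50 to 65 mm. +x points to the stop (away from the robot), +y to the blue trough beside the plate. Grey stop housing: x 70 to 100 mm, all across y, top at z = 67 mm.
- trough (a point): Middle of the floor of the fixture's open blue chip trough: at fixture x 0, y 134, z 8 mm; axes as the fixture's. Inside 192 mm (x) by 68 mm (y), from the plate's edge at fixture y = 100 mm to the outer wall at 168 mm; outer wall top at z = 30 mm, end walls at 24 mm, below the plate's top.
- stop (a joint): How far the orange stop is pushed in along the fixture's +x, m: 0 at rest, 0.024 at its end. Spring of 1 N per mm, no preload: its value in mm is the pressing force in N. Its black pointer slides over the scale on the housing's top: white 0 to 8 mm, green 8 to 16 mm, white 16 to 20 mm, red beyond 20 mm.
- stop_face (a point): Centre of the orange stop's front face (80 mm wide in y, 20 mm high), which looks to the fixture's -x; axes as the fixture's; it moves with the stop. At rest at fixture x 30, y 0, z 37 mm. The stop is 12 mm thick; its black pointer arm rises at y = 0 to 40 mm above this point and runs back over the housing.
- housing: Flanged metal housing to be held, about 0.45 kg, loose on the bench left or right of the fixture. Origin: centre of its underside, z up. Flange 70 mm (x) by 100 mm (y) by 15 mm thick, four dark holes; on its middle a round hub, 48 mm diameter, z = 15 to 55 mm, to grip. Long flange sides: the faces at x = -35 and 35 mm; either may go against the stop.
- scraper: Scraper block, about 0.22 kg, standing upright on the bench on the other side of the fixture. Origin: centre of its underside, z up. Black blade block 110 mm (x) by 30 mm (y) by 25 mm high; on it a yellow grip rib 70 mm (x) by 22 mm (y), z = 25 to 66 mm. It sweeps with its long faces, moved along its y.
- chip0: Loose sharp copper- or brass-coloured metal chip lying on the fixture's plate, an angular piece about 16 x 15 x 8 mm, 10 g. Origin: centre of its underside. Yaw random.
- chip1: Loose sharp copper- or brass-coloured metal chip lying on the fixture's plate, an angular piece about 16 x 15 x 8 mm, 10 g. Origin: centre of its underside. Yaw random.
- chip2: Loose sharp copper- or brass-coloured metal chip lying on the fixture's plate, an angular piece about 16 x 15 x 8 mm, 10 g. Origin: centre of its underside. Yaw random.
- chip3: Loose sharp copper- or brass-coloured metal chip lying on the fixture's plate, an angular piece about 16 x 15 x 8 mm, 10 g. Origin: centre of its underside. Yaw random.
- ring_a: Bystander, not to be disturbed: finished round stainless ring, 80 mm diameter, 48 mm tall. Origin: on its underside.
- ring_b: Bystander, not to be disturbed: finished round stainless ring, 80 mm diameter, 48 mm tall. Origin: on its underside.
- wrench: Bystander, not to be disturbed: open-ended steel wrench lying flat. Origin: under its middle, length along its x.
- bottle: Bystander, not to be disturbed: bottle with blue cap, 56 mm diameter, 150 mm tall. Origin: on its underside.
- cup: Bystander, not to be disturbed: open blue plastic cup, 70 mm diameter, 70 mm tall. Origin: on its underside.
- gauge: Bystander, not to be disturbed: stepped brass plug gauge standing upright, 30 mm diameter, 85 mm tall. Origin: on its underside.

How it is judged:
On the way, in this order (a step that is already met when the one before it is completed fails the run):
1. all four chips lie in the trough, while the scraper is held (y of chip0 in the frame of fixture between 0.1 and 0.17 m and horizontal distance between each of chip0, chip1, chip2, chip3 and trough below 0.1 m and z of each of chip0, chip1, chip2, chip3 in the frame of fixture below 0.023 m and y of chip1 in the frame of fixture between 0.1 and 0.17 m and y of chip2 in the frame of fixture between 0.1 and 0.17 m and y of chip3 in the frame of fixture between 0.1 and 0.17 m and contact force between the fingers and scraper above 0.5 N), for 0.2 s.
2. the scraper stands on the bench, upright, let go, clear of the fixture (height (world z) of scraper below 0.005 m and angle between scraper's own z axis and vertical below 0.1 rad and contact force between the fingers and scraper below 0.1 N and contact force between scraper and fixture below 0.1 N), for 0.2 s.
3. the housing is pressed square and flat against the stop with the pointer in the green band for a second (value of joint stop between 0.008 and 0.016 m and x of housing in the frame of stop_face between -0.038 and -0.032 m and y of housing in the frame of fixture between -0.015 and 0.015 m and z of housing in the frame of fixture below 0.029 m and angle between housing's own z axis and vertical below 0.06 rad and angle between the x axis of housing and the x axis of fixture, either way round below 0.07 rad and contact force between the fingers and housing above 3 N and linear speed of housing below 0.01 m/s), for 1 s.
At the end, for the whole second after the job is handed in: Fingers press housing (over 3 N), stop in 8 to 16 mm; housing at rest, within 4 mm of the plate, tilt under 0.06 rad, long side within 3 mm of the stop, square within 0.07 rad, centred within 15 mm; chips in the trough; scraper upright on the bench, let go, off the fixture (all of step 2 and all of step 3 and y of chip0 in the frame of fixture between 0.1 and 0.17 m and horizontal distance between each of chip0, chip1, chip2, chip3 and trough below 0.1 m and z of each of chip0, chip1, chip2, chip3 in the frame of fixture below 0.023 m and y of chip1 in the frame of fixture between 0.1 and 0.17 m and y of chip2 in the frame of fixture between 0.1 and 0.17 m and y of chip3 in the frame of fixture between 0.1 and 0.17 m); the arm keeps its last pose, push and grip.
It fails at once if the stop is pushed into the red (beyond 20 mm) (value of joint stop above 0.0205 m).
It fails at once if the fingers touch a chip (contact force between the fingers and chip0 above 0.3 N or contact force between the fingers and chip1 above 0.3 N or contact force between the fingers and chip2 above 0.3 N or contact force between the fingers and chip3 above 0.3 N).
It fails at once if a bystander is moved by more than 25 mm (distance of any of ring_a, ring_b, wrench, bottle, cup, gauge from where it was at the start of the episode above 0.025 m).
It also fails if it takes over 72 s, if anything falls off the work surface, if the arm or the gripper's body presses on something with over 40 N, if the wrist force passes 120 N, or if a joint passes its speed limit or range.

## Working session

There is one attempt and no reset: what is moved stays moved. The work goes in short steps, Python scripts to look and compute and a tool call to move; the robot and the scene stay as the last step left them, time stands still between calls to the robot, and variables do not carry over. Pictures are saved under pics/ and viewed, at most 10 in all, crops included, and the job is handed in when it is done.

Besides the shell and the picture viewer there is one more tool, called after "Request:" in YAML: its name, and indented under it one key for each argument. servo_tool: Moves the arm, as the interface text tells. Its arguments: {"type":"object","properties":{"hand":{"type":"array","items":{"type":"number"}},"translation":{"type":"array","items":{"type":"array","items":{"type":"number"}}},"yaw":{"type":"array","items":{"type":"number"}},"squeeze":{"type":"number"}},"required":["hand","translation","yaw"]}

```bash
mkdir -p pics; cat > h.py <<'E'
import numpy as np, cv2, pickle
def snap(env,name,fn=None):
    s=env.snapshot(name)
    if fn: cv2.imwrite('pics/'+fn+'.png',s['image'][:,:,::-1])
    return s
def cloud(s):
    K,R,t=np.array(s['camera_matrix']),np.array(s['R']),np.array(s['t'])
    z=s['range_z']; v,u=np.mgrid[:z.shape[0],:z.shape[1]]
    c=np.stack([(u-K[0,2])/K[0,0]*z,(v-K[1,2])/K[1,1]*z,z],-1)
    P=(c-t)@R
    P[z==0]=np.nan
    return P
def ray(s,u,v,h):
    K,R,t=np.array(s['camera_matrix']),np.array(s['R']),np.array(s['t'])
    d=np.linalg.inv(K)@np.array([u,v,1.])@R; o=-R.T@t
    return o+d*(h-o[2])/d[2]
def proj(s,X):
    c=np.array(s['R'])@X+s['t']; p=np.array(s['camera_matrix'])@c
    return p[:2]/p[2]
E
python3 - <<'E'
from bench import env
from h import *
for n in ('scene','top'):
    s=snap(env,n,n+'0'); pickle.dump(s,open(n+'.pkl','wb'))
    print(n,-np.array(s['R']).T@s['t'],np.array(s['R'])[2])
print(env.sense())
E
```

```text
scene [1.06383005 0.90744833 0.89666331] [-0.37071422 -0.68759822 -0.62432336]
top [ 0.46152056 -0.02576278  1.46624725] [ 0.06826412  0.00456996 -0.99765682]
{'t': 0.1, 'q': array([ 1.52407903e+00,  3.59331890e-01,  1.11468549e-02, -3.00035134e-04,
       -1.22410582e+00, -2.88094743e-01]), 'qvel': array([ 8.83283761e-04,  2.85510865e-05,  1.86075063e-03,  1.13250185e-03,
        1.25062321e-03, -4.40012100e-04]), 'joint_torque': array([-1.82081250e-03, -5.84765053e+01,  2.94104630e+01,  6.95443690e+00,
       -3.22323423e-03,  3.58894354e-06]), 'ee_pos': array([0.22168918, 0.63709757, 0.23044658]), 'eef_rot': array([ 3.14007957e+00, -1.54231592e-04, -3.34914086e-01]), 'force': array([-1.10118102, -0.88228412, -0.57924341]), 'ft_torque': array([-0.01546993,  0.02099852, -0.01218534]), 'finger_force': 0.0, 'finger_gap': 0.9999862563479556}
```

View pics/top0.png

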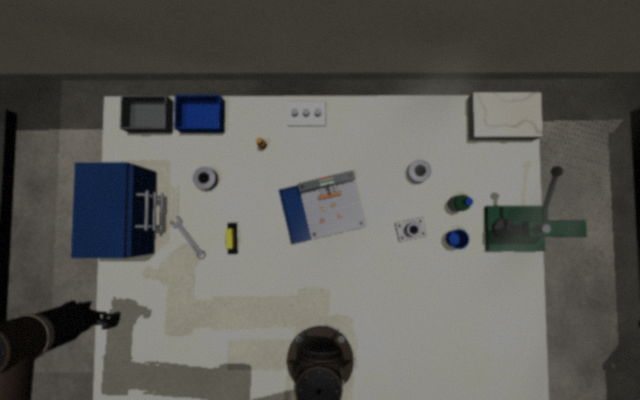

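View pics/scene0.png

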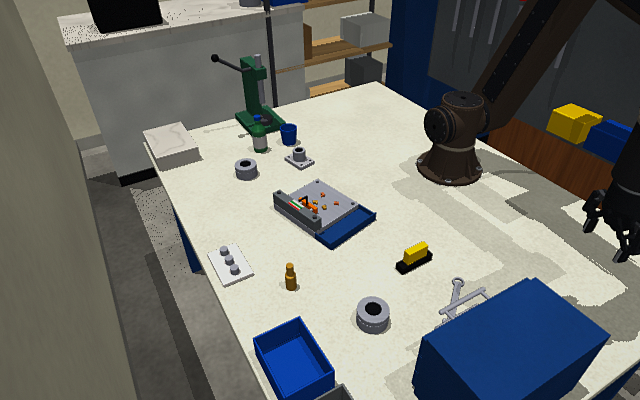

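The top view shows the plate at about (333,207) with the trough to its left, the scraper at (231,238), the housing at (409,229) and orange chips near (322–338, 206–220). The scene view shows the same layout, with the stop side facing away from the robot.

```bash
cat > m.py <<'E'
from h import *
import sys
def rect(p):
    (c,wh,a)=cv2.minAreaRect((p[:,:2]*1000).astype(np.float32)); return np.round(c,1),np.round(wh,1),round(a,2)
if __name__=='__main__':
  for n in ('top','scene'):
    s=pickle.load(open(n+'.pkl','rb')); P=cloud(s); I=s['image']; hsv=cv2.cvtColor(I,cv2.COLOR_RGB2HSV)
    H,S,V=[hsv[...,i].astype(int) for i in range(3)]; X,Y,Z=P[...,0],P[...,1],P[...,2]
    print(n, 'table z',np.nanmedian(Z[(X>.35)&(X<.4)&(abs(Y)<.3)]))
    reg=(X>.3)&(X<.75)&(abs(Y)<.45)
    fx=reg&(abs(Y)<.2)&(Y>-.15)
    def comp(m,mina=6):
        k,l,st,ce=cv2.connectedComponentsWithStats(m.astype(np.uint8))
        for i in range(1,k):
            if st[i,4]>=mina:
                q=P[l==i]; print('   px',np.round(ce[i],1),st[i,4],rect(q),'z',np.round(np.nanpercentile(q[:,2],[5,50,95])*1000))
    print(' plate');comp(fx&(Z>.018)&(Z<.031)&(S<60),100)
    print(' trough');comp(fx&(H>100)&(H<130)&(S>150)&(V>40),50)
    print(' stophouse');comp(fx&(Z>.058)&(Z<.072),30)
    print(' orange');comp(fx&(H<22)&(S>110)&(V>60),3)
    print(' yellow');comp(reg&(H>22)&(H<36)&(S>130)&(V>60),15)
    print(' black');comp(reg&(Y>.2)&(V<40)&(Z>.012),15)
    print(' house');comp(reg&(Y<-.14)&(Z>.008)&(Z<.024)&(X<.62),40)
    print(' hub');comp(reg&(Y<-.14)&(Z>.045)&(Z<.062)&(X<.62),15)
E
python3 m.py
```

```text
top table z 0.0013652343696431875
 plate
   px [332.4 210.3] 2194 (array([528.2, -41.8]), array([170.4, 208.8]), 13.39) z [21. 26. 30.]
 trough
   px [292.9 209.1] 701 (array([514.1,  90.5]), array([181.6,  61.8]), 13.01) z [ 4.  9. 14.]
 stophouse
   px [325.7 180.3] 434 (array([626.2, -22.4]), array([ 30.9, 199. ]), 13.44) z [63. 68. 71.]
 orange
   px [328.4 195.1] 51 (array([576.7, -33.6]), array([ 8.8, 71.3]), 14.42) z [41. 48. 54.]
 yellow
   px [229.8 238.4] 133 (array([424.2, 309.7]), array([73.9, 17.7]), 0.84) z [42. 66. 71.]
 black
   px [203.1 177.2] 65 (array([640. , 408.6]), array([28.2, 29. ]), 85.3) z [45. 49. 54.]
   px [233.3 237.6] 87 (array([425.9, 308. ]), array([98.8, 25. ]), 0.58) z [20. 26. 32.]
 house
   px [409.5 228.7] 390 (array([ 459.1, -322.1]), array([ 74.3, 104.8]), 13.71) z [11. 16. 22.]
 hub
   px [412.5 228.6] 151 (array([ 458.7, -322.9]), array([46., 45.]), 89.73) z [51. 56. 61.]
scene table z 0.0001362289731524833
 plate
   px [323.4 202.6] 1521 (array([542.6, -41.7]), array([205.8, 203.5]), 13.76) z [21. 25. 28.]
 trough
   px [345.7 227.4] 1105 (
[... 610 characters left out ...]
), 9.94) z [65. 68. 72.]
   px [323.7 206.7] 15 (array([532.9,  -6.8]), array([19.8, 10.2]), 84.09) z [28. 32. 37.]
 yellow
   px [415.1 252.9] 358 (array([428. , 314.5]), array([73.5, 24. ]), 0.94) z [28. 57. 67.]
 black
   px [412.1 262.5] 192 (array([428.8, 320.1]), array([ 29.6, 110.4]), 84.11) z [13. 23. 27.]
   px [372.6 308.4] 158 (array([640.2, 408.8]), array([36.5, 36.4]), 53.66) z [46. 48. 50.]
 house
   px [299.3 160.8] 216 (array([ 457.2, -322.8]), array([ 75.4, 105.1]), 12.16) z [10. 15. 21.]
 hub
   px [290.9 133.9] 30 (array([ 429.5, -444.2]), array([45. , 10.6]), 0.95) z [46. 54. 61.]
   px [298.6 150.5] 88 (array([ 459.2, -320.9]), array([50.1, 41.9]), 60.79) z [47. 54. 58.]
```

```bash
python3 - <<'E'
import cv2
a=cv2.imread('pics/top0.png')[160:260,200:480]; b=cv2.imread('pics/scene0.png')[130:280,250:450]
a=cv2.resize(a,(784,280),interpolation=2); b=cv2.resize(b,(400,300),interpolation=2)
import numpy as np
c=np.zeros((580,784,3),np.uint8); c[:280]=a; c[280:,:400]=b; cv2.imwrite('pics/crop0.png',c)
E
```

```text
(no output)
```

View pics/crop0.png

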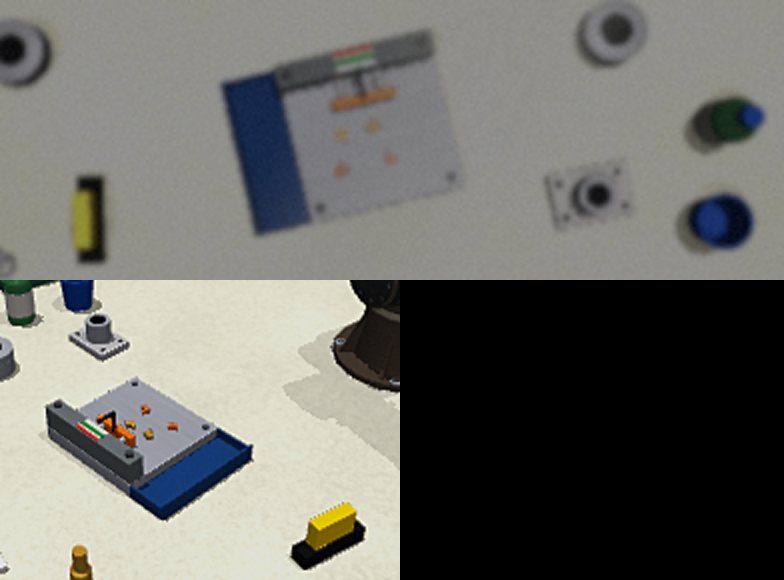

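The crop confirms the layout: the four chips sit in front of the orange stop and the blade's long axis is nearly along world x. Next I refine the scraper's top face.

```bash
python3 - <<'E'
from m import *
for n in ('top','scene'):
    s=pickle.load(open(n+'.pkl','rb')); P=cloud(s); hsv=cv2.cvtColor(s['image'],cv2.COLOR_RGB2HSV); H,S,V=[hsv[...,i].astype(int) for i in range(3)]; X,Y,Z=P[...,0],P[...,1],P[...,2]
    m=(H>20)&(H<38)&(S>110)&(V>40)&(X>.35)&(X<.5)&(Y>.25)&(Y<.38)&(Z>.058)
    print(n,m.sum(),rect(P[m]),P[m].mean(0))
    m=(X>.35)&(X<.5)&(Y>.25)&(Y<.38)&(Z>.018)&(Z<.03)
    print(n,m.sum(),rect(P[m]))
    m=(X>.1)&(X<.7)&(Y>.46)&(Y<.8)&(Z>.06)&(Z<.2)
    print(' cab',rect(P[m]),np.nanmax(Z[m]))
E
```

```text
top 125 (array([426.7, 311.2]), array([68.7, 20.7]), 0.84) [0.42697073 0.31045805 0.06649102]
top 129 (array([427.3, 313. ]), array([110. ,  32.3]), 2.19)
 cab (array([520.4, 660.9]), array([300.4, 226.1]), 0.64) 0.1999985085151506
scene 176 (array([427.3, 314.1]), array([70.8, 22.8]), 1.25) [0.43000018 0.3155144  0.0647868 ]
scene 201 (array([426.1, 314.9]), array([114.4,  32. ]), 0.21)
 cab (array([519.8, 659.9]), array([221. , 304.3]), 89.76) 0.19999998518372178
```

Request:
servo_tool:
  hand: [0,0,0,0,0,0]
  translation:
    - [0,-3,0]
    - [0,-5,0]
    - [0,-5,0]
    - [0,-5,0]
    - [1,-5,0]
    - [1,-3,0]
  yaw: [0.05,0.06,0.06,0.06,0.06,0.06]

```text
t: 0.85
ee_pos: [0.2417, 0.3752, 0.2313]
eef_rot: [-3.141, 0.0, 0.017]
force: [0.6, 0.9, 0.1]
finger_gap: 1.001
finger_force: 0.0
```

Request:
servo_tool:
  hand: [0,0,0,0,0,0,0,0,0]
  translation:
    - [4,-1,-2]
    - [5,-2,-3]
    - [5,-2,-3]
    - [3.5,-1.2,-2]
    - [1,0,-2]
    - [0,0,-3]
    - [0,0,-3]
    - [0,0,-1.7]
    - [0,0,0]
  yaw: [0,0,0,0,0,0,0,0,0]

```text
t: 1.98
ee_pos: [0.4261, 0.3144, 0.0329]
eef_rot: [3.139, 0.002, 0.015]
force: [-0.3, -0.7, 0.8]
finger_gap: 1.003
finger_force: 0.0
```

Request:
servo_tool:
  hand: [0.5,1,1,1,1,1,1]
  translation:
    - [0,0,0]
    - [0,0,0]
    - [0,0,0]
    - [0,0,0]
    - [0,0,0]
    - [0,0,0]
    - [0,0,0]
  yaw: [0,0,0,0,0,0,0]
  squeeze: 60

```text
t: 2.85
ee_pos: [0.4269, 0.3156, 0.0346]
eef_rot: [-3.141, -0.0, 0.015]
force: [-0.9, -0.9, 5.3]
finger_gap: 0.244
finger_force: 63.9
```

Request:
servo_tool:
  hand: [1,1,1,1,1]
  translation:
    - [0,0,1]
    - [0,0,3]
    - [0,0,4]
    - [0,0,2]
    - [0,0,0]
  yaw: [0,0,0,0,0]

```text
t: 3.48
ee_pos: [0.4273, 0.3163, 0.136]
eef_rot: [-3.139, -0.002, 0.015]
force: [-1.0, 0.6, -2.5]
finger_gap: 0.249
finger_force: 62.9
```

Request:
servo_tool:
  hand: [1,1,1,1,1,1,1,1,1,1]
  translation:
    - [1,-3,0]
    - [1,-5,0]
    - [1,-5,0]
    - [1,-5,0]
    - [1,-5,0]
    - [1,-5,0]
    - [1,-5,0]
    - [1.1,-5,0]
    - [2,-4.4,0]
    - [0,0,0]
  yaw: [0.025,0.025,0.025,0.025,0.025,0.025,0.025,0.02,0.02,0]

```text
t: 4.72
ee_pos: [0.5276, -0.1112, 0.1325]
eef_rot: [-3.141, 0.003, 0.226]
force: [-0.2, -0.4, -2.3]
finger_gap: 0.247
finger_force: 62.9
```

```bash
python3 - <<'E'
from bench import env
from m import *
for n in ('top','scene'):
    s=snap(env,n,n+'1'); P=cloud(s); hsv=cv2.cvtColor(s['image'],cv2.COLOR_RGB2HSV); H,S,V=[hsv[...,i].astype(int) for i in range(3)]; X,Y,Z=P[...,0],P[...,1],P[...,2]
    m=(V<45)&(Z>.09)&(Z<.135)&(X>.4)&(X<.65)&(Y<0)&(Y>-.25)
    print(n,m.sum(),rect(P[m]),np.nanpercentile(Z[m],[2,50,98]))
print(env.sense())
a=cv2.imread('pics/top1.png')[130:260,240:420]; b=cv2.imread('pics/scene1.png')[90:280,220:440]
c=np.zeros((600,800,3),np.uint8); a=cv2.resize(a,(400,289),interpolation=2);b=cv2.resize(b,(690,595),interpolation=2)
cv2.imwrite('pics/c1.png',b)
E
```

```text
top 0 (array([0., 0.]), array([0., 0.]), 0.0) nan
scene 222 (array([ 526.5, -101. ]), array([113.9,  33.5]), 4.96) [0.10012006 0.11513789 0.12421813]
{'t': 4.825, 'q': array([ 1.60032209e-01,  2.23960868e-01, -4.22279516e-01, -6.30066075e-04,
       -9.27171240e-01,  1.63920283e+00]), 'qvel': array([ 0.02926506, -0.01797928, -0.00783054,  0.00012503, -0.00310046,
       -0.00432749]), 'joint_torque': array([-9.97463129e-01, -4.37264156e+01,  2.60729975e+01,  6.31523475e+00,
        3.11047712e-02,  9.49396798e-02]), 'ee_pos': array([ 0.52678915, -0.10906154,  0.13280524]), 'eef_rot': array([-3.14091204e+00,  2.57489258e-03,  2.28060831e-01]), 'force': array([-0.72550049,  0.42384698, -2.5341328 ]), 'ft_torque': array([0.06514856, 0.04836985, 0.02227202]), 'finger_force': 62.8602397441864, 'finger_gap': 0.2510166142491013}
  return np.nanmean(a, axis, out=out, keepdims=keepdims)
```

View pics/c1.png

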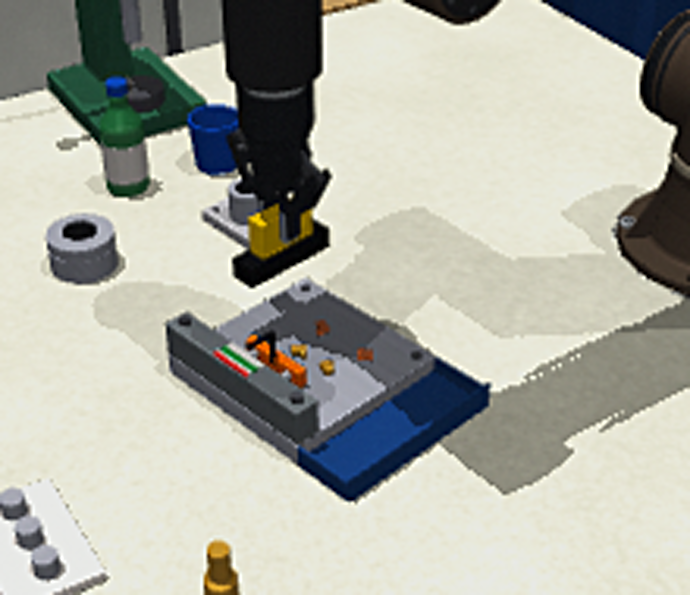

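The picture shows the scraper held level, just to the -y side of the plate's chips, with the gripper well clear of the stop. I lower it.

Request:
servo_tool:
  hand: [1,1,1,1,1]
  translation:
    - [0,0,-2]
    - [0,0,-2.5]
    - [0,0,-2]
    - [0,0,-0.6]
    - [0,0,0]
  yaw: [0,0,0,0,0]

```text
t: 5.45
ee_pos: [0.5276, -0.1079, 0.0632]
eef_rot: [-3.142, 0.001, 0.231]
force: [0.5, -0.2, -1.7]
finger_gap: 0.247
finger_force: 62.8
```

Request:
servo_tool:
  hand: [1,1,1]
  translation:
    - [0,0,-0.2]
    - [0,0,0]
    - [0,0,0]
  yaw: [0,0,0]

```text
t: 5.82
ee_pos: [0.528, -0.1085, 0.0617]
eef_rot: [3.142, -0.001, 0.23]
force: [0.1, -0.9, -1.7]
finger_gap: 0.248
finger_force: 62.8
```

Request:
servo_tool:
  hand: [1,1,1]
  translation:
    - [0,0,-0.1]
    - [0,0,0]
    - [0,0,0]
  yaw: [0,0,0]

```text
t: 6.2
ee_pos: [0.5278, -0.1085, 0.0603]
eef_rot: [3.142, 0.0, 0.23]
force: [-0.7, -0.3, -2.5]
finger_gap: 0.251
finger_force: 62.8
```

Request:
servo_tool:
  hand: [1,1,1]
  translation:
    - [0,0,-0.1]
    - [0,0,0]
    - [0,0,0]
  yaw: [0,0,0]

```text
t: 6.58
ee_pos: [0.5279, -0.1085, 0.0596]
eef_rot: [3.141, -0.0, 0.23]
force: [-0.8, 0.6, 4.6]
finger_gap: 0.248
finger_force: 63.6
```

Request:
servo_tool:
  hand: [1,1,1]
  translation:
    - [0,0,-0.1]
    - [0,0,0]
    - [0,0,0]
  yaw: [0,0,0]

```text
t: 6.95
ee_pos: [0.528, -0.1085, 0.0596]
eef_rot: [3.141, -0.001, 0.231]
force: [-4.8, 2.6, 15.1]
finger_gap: 0.247
finger_force: 65.4
```

Request:
servo_tool:
  hand: [1,1,1,1,1,1,1,1,1,1]
  translation:
    - [0,0,0.2]
    - [-0.23,0.97,0]
    - [-0.28,1.17,0]
    - [-0.28,1.17,0]
    - [-0.28,1.17,0]
    - [-0.28,1.17,0]
    - [-0.28,1.17,0]
    - [-0.28,1.17,0]
    - [-0.28,1.17,0]
    - [-0.28,1.17,0]
  yaw: [0,0,0,0,0,0,0,0,0,0]

```text
t: 8.2
ee_pos: [0.5029, -0.0044, 0.0603]
eef_rot: [3.142, -0.0, 0.23]
force: [-0.4, 0.2, -1.9]
finger_gap: 0.246
finger_force: 62.9
```

Request:
servo_tool:
  hand: [1,1,1,1,1,1,1,1]
  translation:
    - [-0.28,1.17,0]
    - [-0.23,0.97,0]
    - [-0.23,0.97,0]
    - [-0.23,0.97,0]
    - [-0.23,0.97,0]
    - [-0.23,0.97,0]
    - [0,0,0]
    - [0,0,0]
  yaw: [0,0,0,0,0,0,0,0]

```text
t: 9.2
ee_pos: [0.4888, 0.055, 0.0603]
eef_rot: [3.142, 0.0, 0.23]
force: [-0.2, 0.3, -1.9]
finger_gap: 0.247
finger_force: 62.9
```

```bash
python3 - <<'E'
from bench import env
from m import *
o=np.array([.5428,-.0418]);c,s_=np.cos(.232),np.sin(.232)
for n in ('top','scene'):
    s=snap(env,n,n+'2'); P=cloud(s); hsv=cv2.cvtColor(s['image'],cv2.COLOR_RGB2HSV); H,S,V=[hsv[...,i].astype(int) for i in range(3)]; X,Y,Z=P[...,0],P[...,1],P[...,2]
    m=(X>.35)&(X<.66)&(Y<.2)&(Y>-.15)&(H<25)&(S>90)&(V>40)
    k,l,st,ce=cv2.connectedComponentsWithStats(m.astype(np.uint8))
    for i in range(1,k):
        q=np.nanmedian(P[l==i],0); d=q[:2]-o
        if st[i,4]>2: print(n,ce[i].round(),st[i,4],'fix',((d@[c,s_])*1000).round(),((d@[-s_,c])*1000).round(),(q[2]*1000).round())
b=cv2.imread('pics/scene2.png')[130:280,250:450]
cv2.imwrite('pics/c2.png',cv2.resize(b,(780,585),interpolation=2))
E
```

```text
top [329. 195.] 76 fix 34.0 0.0 46.0
top [276. 237.] 3 fix -69.0 160.0 475.0
top [261. 243.] 3 fix -74.0 198.0 477.0
scene [425.  42.] 5 fix -137.0 239.0 565.0
scene [428.  42.] 4 fix -134.0 251.0 569.0
scene [426.  46.] 3 fix -128.0 249.0 562.0
scene [423.  49.] 7 fix -126.0 244.0 556.0
scene [420.  58.] 3 fix -114.0 248.0 537.0
scene [414.  72.] 53 fix -96.0 249.0 510.0
scene [334.  72.] 16 fix 12.0 88.0 494.0
scene [368.  72.] 9 fix -54.0 146.0 494.0
scene [339.  76.] 5 fix 17.0 113.0 493.0
scene [362.  77.] 11 fix -23.0 153.0 492.0
scene [348.  78.] 3 fix 8.0 134.0 492.0
scene [353.  79.] 4 fix -0.0 144.0 491.0
scene [331.  86.] 9 fix 8.0 77.0 454.0
scene [384.  82.] 6 fix -57.0 192.0 479.0
scene [389.  85.] 3 fix -51.0 210.0 479.0
scene [395.  86.] 8 fix -60.0 226.0 479.0
scene [402.  88.] 3 fix -59.0 247.0 480.0
scene [359.  94.] 3 fix -6.0 162.0 456.0
scene [363.  93.] 5 fix -8.0 171.0 459.0
scene [366.  95.] 8 fix -11.0 179.0 457.0
scene [370.  96.] 3 fix -14.0 189.0 456.0
scene [354.  97.] 5 fix 2.0 150.0 447.0
scene [359.  98.] 3 fix -1.0 164.0 448.0
scene [381.  98.] 4 fix -22.0 217.0 459.0
scene [356. 100.] 4 fix 2.0 155.0 440.0
scene [384.  98.] 4 fix -24.0 224.0 458.0
scene [389. 100.] 5 fix -26.0 235.0 457.0
scene [370. 101.] 3 fix -10.0 192.0 447.0
scene [366. 103.] 4 fix -6.0 184.0 440.0
scene [383. 103.] 5 fix -18.0 225.0 449.0
scene [372. 105.] 3 fix -9.0 200.0 439.0
scene [379. 106.] 6 fix -14.0 218.0 441.0
scene [342. 206.] 156 fix -7.0 113.0 75.0
scene [309. 205.] 108 fix 39.0 11.0 44.0
scene [355. 203.] 17 fix -58.0 117.0 60.0
scene [293. 205.] 23 fix 94.0 -4.0 68.0
scene [352. 219.] 38 fix -37.0 127.0 15.0
scene [344. 223.] 26 fix -4.0 126.0 14.0
```

View pics/c2.png

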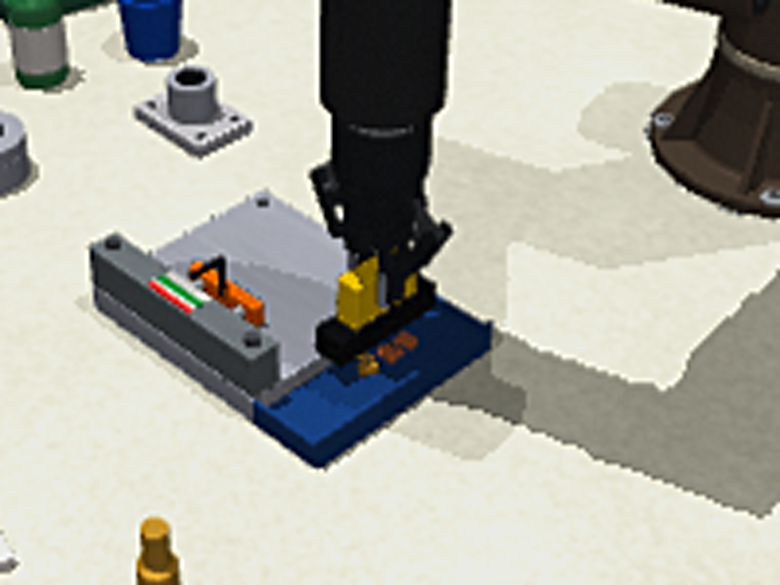

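The picture shows the plate swept clean and chips lying in the trough in front of the blade, around (365–415, 340–370). I lift and recount them before leaving.

Request:
servo_tool:
  hand: [1,1,1,1,1]
  translation:
    - [0,0,1]
    - [-0.3,1.5,3]
    - [-1,4,3.5]
    - [-1,5,2]
    - [0,0,0]
  yaw: [0,0,0,0,0]

```text
t: 9.93
ee_pos: [0.4667, 0.1632, 0.1581]
eef_rot: [-3.139, -0.005, 0.234]
force: [-0.0, -0.5, -2.2]
finger_gap: 0.248
finger_force: 62.9
```

```bash
cat > chips.py <<'E'
from bench import env
from m import *
o=np.array([.5428,-.0418]);c,s_=np.cos(.232),np.sin(.232)
for n in ('top','scene'):
    s=snap(env,n,n+'3'); P=cloud(s); hsv=cv2.cvtColor(s['image'],cv2.COLOR_RGB2HSV); H,S,V=[hsv[...,i].astype(int) for i in range(3)]; X,Y,Z=P[...,0],P[...,1],P[...,2]
    m=(X>.35)&(X<.66)&(Y<.2)&(Y>-.15)&(H<25)&(S>90)&(V>40)&(Z<.05)
    k,l,st,ce=cv2.connectedComponentsWithStats(m.astype(np.uint8),connectivity=4)
    for i in range(1,k):
        q=np.nanmedian(P[l==i],0); d=q[:2]-o
        if st[i,4]>2: print(n,ce[i].round(),st[i,4],'fix',((d@[c,s_])*1000).round(),((d@[-s_,c])*1000).round(),(q[2]*1000).round())
b=cv2.imread('pics/scene3.png')[180:260,290:400]
cv2.imwrite('pics/c3.png',cv2.resize(b,(770,560),interpolation=2))
E
python3 chips.py
```

```text
top [336. 193.] 9 fix 35.0 -26.0 46.0
top [333. 194.] 9 fix 35.0 -14.0 44.0
top [325. 196.] 34 fix 34.0 15.0 46.0
top [298. 215.] 9 fix -7.0 124.0 15.0
top [303. 214.] 9 fix -8.0 105.0 17.0
top [299. 221.] 8 fix -29.0 125.0 16.0
top [301. 226.] 8 fix -48.0 122.0 18.0
scene [300. 197.] 5 fix 34.0 -37.0 46.0
scene [310. 206.] 94 fix 38.0 13.0 44.0
scene [352. 218.] 37 fix -36.0 125.0 14.0
scene [342. 222.] 40 fix -6.0 113.0 15.0
```

View pics/c3.png

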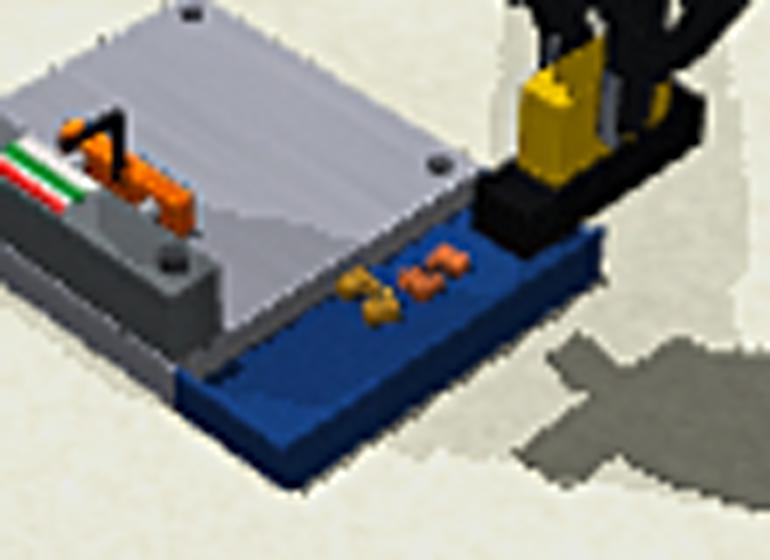

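All four chips (two brass, two copper) lie on the trough floor around (340–470, 250–320) in the crop. I return the scraper to its place.

Request:
servo_tool:
  hand: [1,1,1,1,1,1,1,1,1]
  translation:
    - [-1,4,0]
    - [-1,5,0]
    - [-1,4,-1]
    - [-0.9,2.5,-2]
    - [0,0,-3]
    - [0,0,-3]
    - [0,0,-2]
    - [0,0,-0.8]
    - [0,0,0]
  yaw: [-0.05,-0.05,-0.05,-0.064,0,0,0,0,0]

```text
t: 11.15
ee_pos: [0.427, 0.3141, 0.0369]
eef_rot: [3.14, 0.001, 0.015]
force: [-0.9, 0.8, -1.3]
finger_gap: 0.246
finger_force: 62.9
```

Request:
servo_tool:
  hand: [1,1,1]
  translation:
    - [0,0,-0.1]
    - [0,0,0]
    - [0,0,0]
  yaw: [0,0,0]

```text
t: 11.52
ee_pos: [0.4269, 0.3153, 0.0368]
eef_rot: [-3.141, -0.001, 0.016]
force: [0.6, 0.2, -2.3]
finger_gap: 0.245
finger_force: 62.9
```

Request:
servo_tool:
  hand: [1,1,1]
  translation:
    - [0,0,-0.1]
    - [0,0,0]
    - [0,0,0]
  yaw: [0,0,0]

```text
t: 11.9
ee_pos: [0.4268, 0.315, 0.0353]
eef_rot: [3.142, 0.0, 0.016]
force: [0.2, -0.0, -2.0]
finger_gap: 0.25
finger_force: 62.9
```

Request:
servo_tool:
  hand: [1,1,1]
  translation:
    - [0,0,-0.05]
    - [0,0,0]
    - [0,0,0]
  yaw: [0,0,0]

```text
t: 12.28
ee_pos: [0.4268, 0.315, 0.0348]
eef_rot: [3.142, 0.0, 0.016]
force: [0.7, 0.2, -2.6]
finger_gap: 0.248
finger_force: 62.9
```

Request:
servo_tool:
  hand: [1,1,1]
  translation:
    - [0,0,-0.05]
    - [0,0,0]
    - [0,0,0]
  yaw: [0,0,0]

```text
t: 12.65
ee_pos: [0.4269, 0.3151, 0.0346]
eef_rot: [-3.141, -0.0, 0.016]
force: [-1.2, -1.8, 5.2]
finger_gap: 0.246
finger_force: 63.8
```

Request:
servo_tool:
  hand: [0.6,0.3,0,0,0,0]
  translation:
    - [0,0,0]
    - [0,0,0]
    - [0,0,0]
    - [0,0,0]
    - [0,0,0]
    - [0,0,0]
  yaw: [0,0,0,0,0,0]

```text
t: 13.4
ee_pos: [0.4268, 0.315, 0.0343]
eef_rot: [-3.142, 0.0, 0.016]
force: [0.5, -0.4, -0.0]
finger_gap: 1.001
finger_force: 0.0
```

Request:
servo_tool:
  hand: [0,0,0,0,0,0,0,0,0,0]
  translation:
    - [0,0,2]
    - [0,0,4]
    - [0,-2,5]
    - [0.5,-5,3]
    - [0.5,-6,0]
    - [0.5,-6,0]
    - [0.5,-6,0]
    - [0.5,-6,0]
    - [0.5,-6,0]
    - [0.2,-6,0]
  yaw: [0,0,0,0.03,0.03,0.03,0.03,0.03,0.03,0.03]

```text
t: 14.65
ee_pos: [0.4588, -0.1169, 0.1746]
eef_rot: [3.141, -0.001, 0.228]
force: [1.1, 0.2, -0.0]
finger_gap: 1.001
finger_force: 0.0
```

Request:
servo_tool:
  hand: [0,0,0,0,0,0]
  translation:
    - [0,-6,0]
    - [0,-5,0]
    - [0,-4,0]
    - [0,-3,0]
    - [0,-2.7,0]
    - [0,0,0]
  yaw: [0,0,0,0,0,0]

```text
t: 15.4
ee_pos: [0.4584, -0.3234, 0.1738]
eef_rot: [-3.141, 0.001, 0.224]
force: [-0.9, 0.9, -0.1]
finger_gap: 1.001
finger_force: 0.0
```

```bash
python3 - <<'E'
from bench import env
from m import *
s=snap(env,'scene','scene4'); P=cloud(s); hsv=cv2.cvtColor(s['image'],cv2.COLOR_RGB2HSV); H,S,V=[hsv[...,i].astype(int) for i in range(3)]; X,Y,Z=P[...,0],P[...,1],P[...,2]
m=(H>20)&(H<38)&(S>110)&(V>40)&(X>.35)&(X<.5)&(Y>.25)&(Y<.38)&(Z>.058)
print('scraper',rect(P[m]),np.median(Z[m]))
m=(X<.52)&(X>.38)&(Y<-.25)&(Y>-.4)&(Z>.009)&(Z<.021)
print('house',rect(P[m]))
m=(X<.52)&(X>.38)&(Y<-.25)&(Y>-.4)&(Z>.03)&(Z<.062)
print('hub',rect(P[m]))
print(env.sense()['ee_pos'],env.sense()['eef_rot'])
E
```

```text
scraper (array([427.4, 316. ]), array([70.5, 23.8]), 0.11) 0.06513498572127656
house (array([ 459. , -325.8]), array([ 75.3, 108.6]), 11.92)
hub (array([ 458.5, -320.6]), array([48.9, 46.1]), 56.87)
[ 0.4583964  -0.3224887   0.17388421] [-3.14113053e+00  5.28054420e-04  2.24482348e-01]
```

Request:
servo_tool:
  hand: [0,0,0,0,0,0,0]
  translation:
    - [0,0,-3]
    - [0,0,-4]
    - [0,0,-3]
    - [0,0,-3]
    - [0,0,-1.7]
    - [0,0,-0.5]
    - [0,0,0]
  yaw: [0,0,0,0,0,0,0]

```text
t: 16.32
ee_pos: [0.459, -0.3216, 0.0226]
eef_rot: [3.141, 0.0, 0.227]
force: [0.1, -0.7, 0.8]
finger_gap: 0.999
finger_force: 0.0
```

Request:
servo_tool:
  hand: [0.3,0.6,1,1,1,1]
  translation:
    - [0,0,0]
    - [0,0,0]
    - [0,0,0]
    - [0,0,0]
    - [0,0,0]
    - [0,0,0]
  yaw: [0,0,0,0,0,0]
  squeeze: 80

```text
t: 17.08
ee_pos: [0.4597, -0.3224, 0.0237]
eef_rot: [3.14, -0.002, 0.227]
force: [-1.5, 1.8, 8.2]
finger_gap: 0.542
finger_force: 81.2
```

Request:
servo_tool:
  hand: [1,1,1,1,1,1,1,1,1,1]
  translation:
    - [0,0,1]
    - [0,0,3]
    - [0,0,4]
    - [0.6,2.6,0.5]
    - [1,5,0]
    - [1,5,0]
    - [1,5,0]
    - [1.4,5,0]
    - [1.4,5,0]
    - [0,0,0]
  yaw: [0,0,0,0,0,0,0,0,0,0]

```text
t: 18.32
ee_pos: [0.5235, -0.043, 0.1076]
eef_rot: [-3.141, -0.001, 0.23]
force: [-0.5, -0.4, -4.4]
finger_gap: 0.539
finger_force: 84.0
```

```bash
cat > hs.py <<'E'
from bench import env
from m import *
import sys
zl=float(sys.argv[1]); fn=sys.argv[2]
o=np.array([.5428,-.0418]);c,s_=np.cos(.232),np.sin(.232)
for n in ('scene','top'):
    s=snap(env,n,n+fn); P=cloud(s); I=s['image'];hsv=cv2.cvtColor(I,cv2.COLOR_RGB2HSV); X,Y,Z=P[...,0],P[...,1],P[...,2]
    m=(X<.62)&(X>.45)&(Y<.06)&(Y>-.15)&(Z>zl+.009)&(Z<zl+.02)&(hsv[...,1]<60)&(hsv[...,2]>60)
    F=P.copy(); F[...,0]=(X-o[0])*c+(Y-o[1])*s_; F[...,1]=-(X-o[0])*s_+(Y-o[1])*c
    if m.sum()>5: print(n,m.sum(),'fixture frame',rect(F[m]),'z plane fit',np.linalg.lstsq(np.c_[F[m][:,:2],np.ones(m.sum())],F[m][:,2],rcond=None)[0].round(4))
e=env.sense(); d=e['ee_pos'][:2]-o; print('tcp fix',d@[c,s_],d@[-s_,c],e['ee_pos'][2],e['eef_rot'],e['force'])
b=cv2.imread('pics/scene%s.png'%fn)[130:260,260:420]
cv2.imwrite('pics/c%s.png'%fn,cv2.resize(b,(720,585),interpolation=2))
E
python3 hs.py 0.085 5
```

```text
scene 263 fixture frame (array([-21.3,   4.9]), array([101.9,  73.7]), 88.93) z plane fit [0.0048 0.0023 0.0988]
tcp fix -0.020902427351669035 0.001203235811192205 0.10721284801117155 [-3.14131224e+00  1.04560304e-03  2.27504098e-01] [ 0.1492976  -0.31225975 -5.91681992]
```

View pics/c5.png

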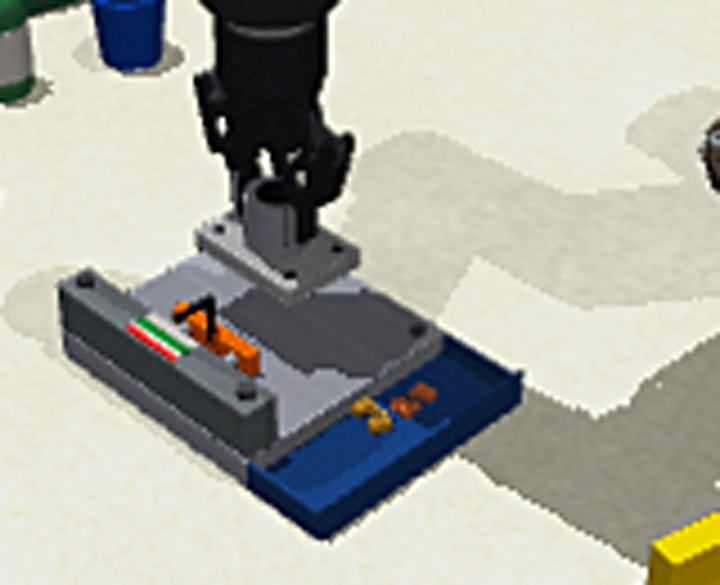

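The picture shows the housing held level above the plate with its long side facing the stop, and the chips still in the trough.

Request:
servo_tool:
  hand: [1,1,1,1,1]
  translation:
    - [0.07,-0.29,-1.5]
    - [0,0,-2.2]
    - [0,0,-1.5]
    - [0,0,-0.5]
    - [0,0,0]
  yaw: [0.015,0,0,0,0]

```text
t: 19.05
ee_pos: [0.5234, -0.0493, 0.0501]
eef_rot: [3.141, 0.001, 0.241]
force: [0.3, 0.0, -3.9]
finger_gap: 0.542
finger_force: 83.8
```

Request:
servo_tool:
  hand: [1,1,1]
  translation:
    - [0,0,-0.1]
    - [0,0,0]
    - [0,0,0]
  yaw: [0,0,0]

```text
t: 19.42
ee_pos: [0.5237, -0.0488, 0.0496]
eef_rot: [3.142, -0.001, 0.241]
force: [0.1, 0.4, -4.6]
finger_gap: 0.542
finger_force: 83.8
```

Request:
servo_tool:
  hand: [1,1,1]
  translation:
    - [0,0,-0.1]
    - [0,0,0]
    - [0,0,0]
  yaw: [0,0,0]

```text
t: 19.8
ee_pos: [0.5237, -0.0488, 0.0487]
eef_rot: [3.142, -0.001, 0.241]
force: [-1.9, 1.9, 3.2]
finger_gap: 0.541
finger_force: 84.3
```

Request:
servo_tool:
  hand: [1,1,1,1,1,1]
  translation:
    - [0.39,0.09,0]
    - [0.49,0.12,0]
    - [0.49,0.12,0]
    - [0.49,0.12,0]
    - [0,0,0]
    - [0,0,0]
  yaw: [0,0,0,0,0,0]

```text
t: 20.55
ee_pos: [0.5415, -0.045, 0.0487]
eef_rot: [3.141, 0.001, 0.241]
force: [-4.4, -2.3, 5.6]
finger_gap: 0.542
finger_force: 84.8
```

```bash
cat > st.py <<'E'
from bench import env
from m import *
import sys
fn=sys.argv[1]
o=np.array([.5428,-.0418]);c,s_=np.cos(.232),np.sin(.232)
for n in ('scene','top'):
    s=snap(env,n,n+fn); P=cloud(s); hsv=cv2.cvtColor(s['image'],cv2.COLOR_RGB2HSV); H,S,V=[hsv[...,i].astype(int) for i in range(3)]; X,Y,Z=P[...,0],P[...,1],P[...,2]
    F=P.copy(); F[...,0]=(X-o[0])*c+(Y-o[1])*s_; F[...,1]=-(X-o[0])*s_+(Y-o[1])*c
    f=F*1000
    m=(H<20)&(S>110)&(V>50)&(abs(f[...,1])<50)&(f[...,0]>15)&(f[...,0]<68)&(Z>.03)&(Z<.056)
    print(n,'orange x pct',np.percentile(f[m][:,0],[2,50,98]).round(1) if m.any() else None)
    m=(f[...,0]>-70)&(f[...,0]<48)&(abs(f[...,1])<62)&(Z>.033)&(Z<.046)&(S<60)&(V>60)
    if m.sum()>5: print('  flange',m.sum(),rect(F[m]),np.linalg.lstsq(np.c_[F[m][:,:2],np.ones(m.sum())],F[m][:,2],rcond=None)[0].round(4))
e=env.sense(); d=e['ee_pos'][:2]-o; print('tcp fix',(d@[c,s_]).round(4),(d@[-s_,c]).round(4),e['ee_pos'][2].round(4),e['eef_rot'].round(3),e['force'][:2]@[c,s_],e['force'])
b=cv2.imread('pics/scene%s.png'%fn)[165:245,270:380]
cv2.imwrite('pics/c%s.png'%fn,cv2.resize(b,(770,560),interpolation=2))
E
python3 st.py 6
```

```text
scene orange x pct [29.6 40.3 44. ]
  flange 199 (array([ 3.6, -2.1]), array([103.8,  86.8]), 88.87) [ 0.0028 -0.0153  0.0402]
top orange x pct None
  flange 7 (array([-51.4,   1. ]), array([ 17.9, 108.8]), 7.3) [ 0.31   -0.0451  0.0512]
tcp fix -0.002 -0.0028 0.0487 [3.141e+00 1.000e-03 2.410e-01] -4.775893539217805 [-4.43205734 -2.01186865  6.13725565]
```

Request:
servo_tool:
  hand: [1,1,1,1]
  translation:
    - [0.24,0.06,0]
    - [0.24,0.06,0]
    - [0,0,0]
    - [0,0,0]
  yaw: [0,0,0,0]

```text
t: 21.15
ee_pos: [0.5439, -0.0445, 0.0487]
eef_rot: [3.141, 0.006, 0.241]
force: [-13.2, -1.5, 14.9]
finger_gap: 0.539
finger_force: 85.5
```

Request:
servo_tool:
  hand: [1,1,1,1]
  translation:
    - [0.19,0.05,0]
    - [0.15,0.03,0]
    - [0,0,0]
    - [0,0,0]
  yaw: [0,0,0,0]

```text
t: 21.65
ee_pos: [0.5458, -0.044, 0.0488]
eef_rot: [3.141, 0.008, 0.241]
force: [-17.3, -1.5, 20.7]
finger_gap: 0.537
finger_force: 86.2
```

```bash
python3 st.py 7
```

```text
scene orange x pct [31.5 43.5 48.9]
  flange 205 (array([-0.4,  0.4]), array([101.4,  72.8]), 88.85) [-0.0147 -0.0188  0.0405]
top orange x pct None
  flange 20 (array([-43.6, -11.4]), array([92.2, 36.7]), 85.9) [0.2776 0.002  0.0497]
tcp fix 0.0024 -0.0029 0.0488 [3.141 0.008 0.241] -17.78838492822808 [-18.00671118  -1.1486414   20.46877036]
```

View pics/c7.png

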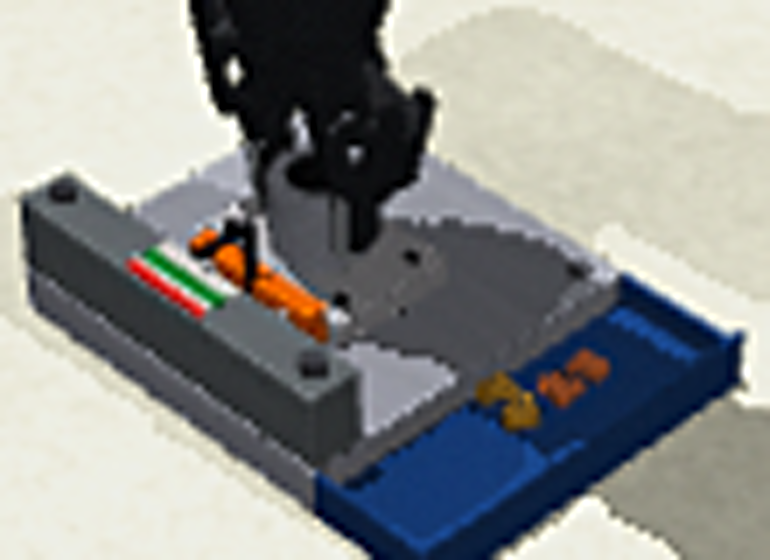

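The picture shows the housing flat against the stop, with the pointer just short of the green band. Downward pressure has built up, so I ease it before pushing on.

Request:
servo_tool:
  hand: [1,1,1,1]
  translation:
    - [0,0,0.07]
    - [0,0,0.07]
    - [0,0,0]
    - [0,0,0]
  yaw: [0,0,0,0]

```text
t: 22.25
ee_pos: [0.5467, -0.0438, 0.049]
eef_rot: [3.141, 0.007, 0.241]
force: [-9.3, -2.2, 5.0]
finger_gap: 0.538
finger_force: 84.7
```

Request:
servo_tool:
  hand: [1,1,1]
  translation:
    - [0.1,0.02,0]
    - [0.1,0.02,0]
    - [0,0,0]
  yaw: [0,0,0]

```text
t: 22.62
ee_pos: [0.5478, -0.0435, 0.049]
eef_rot: [3.142, 0.009, 0.241]
force: [-13.6, -2.0, 8.5]
finger_gap: 0.543
finger_force: 84.7
```

```bash
python3 st.py 8
```

```text
scene orange x pct [35.5 45.  50.7]
  flange 208 (array([ 0.8, -1.2]), array([109.2,  72.6]), 86.87) [ 0.0066 -0.0099  0.0403]
top orange x pct None
  flange 25 (array([-46.5,  -0.7]), array([ 39.4, 102.3]), 2.57) [ 0.2472 -0.0044  0.0487]
tcp fix 0.0044 -0.0028 0.049 [3.142 0.009 0.241] -13.434434114765534 [-13.21901514  -2.477233     9.92622749]
```

Request:
servo_tool:
  hand: [1,1,1,1]
  translation:
    - [0.12,0.03,0.04]
    - [0.12,0.03,0.04]
    - [0,0,0]
    - [0,0,0]
  yaw: [0,0,0,0]

```text
t: 23.22
ee_pos: [0.5497, -0.043, 0.0492]
eef_rot: [-3.142, 0.01, 0.24]
force: [-11.4, -3.8, 4.3]
finger_gap: 0.537
finger_force: 84.7
```

Request:
servo_tool:
  hand: [1,1,1,1]
  translation:
    - [0.1,0.02,0.02]
    - [0,0,0]
    - [0,0,0]
    - [0,0,0]
  yaw: [0,0,0,0]

```text
t: 23.72
ee_pos: [0.5503, -0.0429, 0.0492]
eef_rot: [-3.141, 0.01, 0.24]
force: [-12.5, -3.4, 4.7]
finger_gap: 0.54
finger_force: 84.7
```

```bash
python3 st.py 9; python3 - <<'E'
from h import *
# pointer tip and scale in scene: green/red extents in fixture x at y ~0, black pointer end
o=np.array([.5428,-.0418]);c,s_=np.cos(.232),np.sin(.232)
a=[]
for k in ('0','7','9'):
    I=cv2.imread('pics/scene%s.png'%k); a.append(cv2.resize(I[175:235,275:340],(390,360),interpolation=cv2.INTER_CUBIC))
cv2.imwrite('pics/ptr.png',np.hstack(a[1:]))
E
```

```text
scene orange x pct [38.8 46.4 52.3]
  flange 208 (array([ 4.6, -2. ]), array([ 70.7, 105.7]), 0.17) [-0.0189 -0.0212  0.0405]
top orange x pct None
  flange 40 (array([-43.5,  -1.3]), array([ 43.3, 102.1]), 1.87) [0.2023 0.007  0.0468]
tcp fix 0.007 -0.0028 0.0492 [-3.141  0.01   0.24 ] -13.20237427461885 [-12.88169054  -2.89575025   3.89040736]
```

View pics/ptr.png

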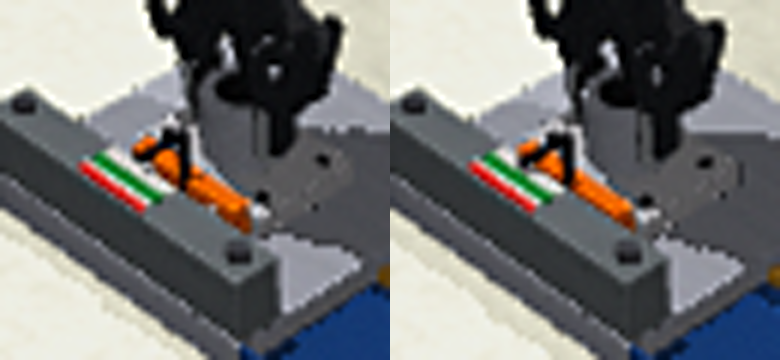

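```bash
python3 - <<'E'
from bench import env
from h import *
o=np.array([.5428,-.0418]);c,s_=np.cos(.232),np.sin(.232)
def an(s,k):
    P=cloud(s); hsv=cv2.cvtColor(s['image'],cv2.COLOR_RGB2HSV); H,S,V=[hsv[...,i].astype(int) for i in range(3)]
    f=P.copy(); X,Y=P[...,0]-o[0],P[...,1]-o[1]; f[...,0]=X*c+Y*s_; f[...,1]=-X*s_+Y*c; f*=1000
    m=(H<20)&(S>110)&(V>50)&(abs(f[...,1])<50)&(f[...,0]>15)&(f[...,0]<68)&(f[...,2]>30)&(f[...,2]<56)
    t=m&(f[...,2]>43)&(f[...,2]<50)&(abs(f[...,1]-15)<20)
    print(k,'orange',np.percentile(f[m][:,0],[2,50,98]).round(1),'top median',np.median(f[t][:,0]).round(1),t.sum())
    g=(H>40)&(H<85)&(S>80)&(f[...,0]>68)&(f[...,0]<102)&(abs(f[...,1])<40); r=((H<8)|(H>172))&(S>110)&(f[...,0]>68)&(f[...,0]<105)&(abs(f[...,1])<40)&(f[...,2]>60)
    for n_,q in(('green',g),('red',r)): print('  ',n_,q.sum(),np.percentile(f[q][:,0],[5,50,95]).round(1) if q.any() else '')
    b=(V<50)&(abs(f[...,1])<12)&(f[...,2]>70)&(f[...,2]<86)&(f[...,0]>25)&(f[...,0]<105)
    print('  ptr',b.sum(),np.percentile(f[b][:,0],[5,50,95]).round(1) if b.any() else '', f[b][:,2].round(0)[:10])
    # dark pixels by ray on z=77
    K,R,t0=np.array(s['camera_matrix']),np.array(s['R']),np.array(s['t'])
    v,u=np.nonzero((V<60)); w=[(ray(s,a,b_,.077)) for a,b_ in zip(u,v) if 285<a<325 and 185<b_<220]
    w=np.array(w); d=w[:,:2]-o; x=d@[c,s_]*1000; y=d@[-s_,c]*1000
    n=(abs(y)<5)&(x>20)&(x<110); print('  dark ray x',np.sort(x[n]).round(0)[-12:])
an(pickle.load(open('scene.pkl','rb')),'rest')
an(env.snapshot('scene'),'now')
E
```

```text
rest orange [29.6 39.4 43.9] top median 36.7 30
   green 26 [80.7 84.4 87.9]
   red 25 [90.2 95.7 99. ]
  ptr 15 [40.5 49.4 70.2] [76. 76. 80. 77. 74. 77. 77. 73. 70. 71.]
  dark ray x [44. 45. 47. 49. 53. 55. 57. 60. 63. 68. 71. 74.]
now orange [39.  47.  52.5] top median 47.0 31
   green 28 [80.1 84.6 87.7]
   red 25 [79.9 94.6 99.1]
  ptr 13 [52.3 62.3 78.4] [77. 77. 75. 75. 75. 79. 75. 79. 78. 76.]
  dark ray x [55. 57. 58. 59. 60. 63. 68. 71. 74. 76. 78. 82.]
```

Request:
servo_tool:
  hand: [1,1,1,1,1,1,1,1,1,1]
  translation:
    - [0.1,0.02,0.02]
    - [0,0,0]
    - [0,0,0]
    - [0,0,0]
    - [0,0,0]
    - [0,0,0]
    - [0,0,0]
    - [0,0,0]
    - [0,0,0]
    - [0,0,0]
  yaw: [0,0,0,0,0,0,0,0,0,0]

```text
t: 25.12
ee_pos: [0.5509, -0.0428, 0.0492]
eef_rot: [-3.141, 0.011, 0.24]
force: [-12.9, -3.1, 3.8]
finger_gap: 0.539
finger_force: 84.6
```

```bash
python3 st.py 10; python3 chips.py
```

```text
scene orange x pct [38.  47.8 53.1]
  flange 210 (array([ 2.7, -1.1]), array([104.8,  70.5]), 87.8) [-0.0151 -0.0215  0.0407]
top orange x pct None
  flange 44 (array([-39.8,   5.1]), array([ 36.8, 114.4]), 1.13) [ 0.2836 -0.0027  0.0479]
tcp fix 0.0077 -0.0028 0.0492 [-3.141  0.011  0.24 ] -13.551880015484421 [-13.29726661  -2.65681772   2.75817478]
top [299. 221.] 11 fix -29.0 125.0 17.0
top [301. 226.] 7 fix -48.0 122.0 16.0
scene [297. 199.] 5 fix 50.0 -37.0 46.0
scene [302. 202.] 14 fix 49.0 -16.0 47.0
scene [310. 208.] 44 fix 47.0 22.0 47.0
scene [352. 219.] 38 fix -36.0 126.0 14.0
scene [342. 222.] 39 fix -6.0 112.0 15.0
```

```bash
python3 -c "
from bench import env
print(env.finish_job())"
```

```text
the job is handed in; nothing more can be done
None
```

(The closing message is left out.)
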